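Gauge a die block against the flip stop

ROBOT

A 6-joint arm with a two-finger parallel gripper is mounted at the origin on the work surface. World frame = base frame: x ahead of the robot, y to its left, z up, the work surface at z = 0. Lengths are in m, angles in rad, forces in N, time in s.
With the tool pointing down it reaches from about 0.275 to 0.825 m from the base axis. Payload 4.9 kg.
Tool frame: the origin (TCP) lies at the centre of the arm's flange, where the gripper is bolted on; the fingertips stand 173 mm ahead of it and the grasp point (between the pads) lies 155 mm ahead of it (manip.pinch_z is the distance from the TCP to the grasp point, in m); z points along the fingers, y is the line along which they close (so a half turn about z gives the same grasp; the last joint's range is limited). The gripper opens to 85 mm and grips with 20 to 120 N. Pads are 22 mm wide; open, the fingers measure 114 mm over their backs; the gripper's body (76 mm by 85 mm) begins 54 mm behind the grasp point. The pads swing forward as they close: fully open they stand 13 mm farther back than shut.
Start: joints at [1.129, 0.326, -0.193, 1.052, 0, 1.437], TCP at [0.167, 0.524, 0.405] pointing down, gripper open.
Joint ranges: [-2.65, 2.65], [-0.97, 1.79], [-1.3, 1.35], [-1.93, 2.1], [-1.47, 1.37], [-3.14, 3.14]. Speed limits (rad/s): [2.57, 2.57, 3.14, 3.14, 3.14, 3.14].

INTERFACE

Orientations are given as a unit quaternion [x, y, z, w].
In Python, from plant import sensors, cams, order, manip gives the robot as it stands.
- The arm moves only by the tool play_rows, never from a script. Its argument "plan" is a list of rows, each a list of 6 numbers: the shift along the tool's x, y, z in units of 50 mm (1.0 is 50 mm), then the turn, a rotation vector about the tool's x, y, z in units of 8 degrees (1.0 is 8 degrees). In form: [[dx, dy, dz, ax, ay, az], ...]. A call has 1 to 20 rows; each row shifts and turns the commanded pose from where the row before left it, along the tool's axes as they then stand; what a row does not reach is not made up. A row lasts 1/8 s, in which the tool goes at most 62.5 mm and 10.7 degrees, less where a joint would pass 70% of its speed; a pose out of reach is approached as far as the arm can. A call is refused whole if a number of a shift passes 1 or a number of a turn 1, either way. A call with a gripper value outside its range is refused whole. "grip" is the closure, from 0 (fully open) to 1 (shut), set as the call begins (left out, the last holds). The fingers move at their own pace and stop on an object; "newtons" is the grip in N (left out, the last holds). Time passes only in rows, so rows that do not move let the fingers close. It gives the time, the measured TCP pose, the force, the opening and the grip force at its end, in the units of the state.
- sensors.read_state(): the state, without advancing time (a new reading comes with each control period).
- cams.capture(name): name is "side" or "top" or "wrist"; returns a dict with "image" (480x640x3 uint8, blue, green, red), "mtx" (3x3 intrinsics, pixels), "origin" and "attitude" of the camera in the world; the wrist camera has in their place "T_tool_cam" (4x4, takes a point from camera to tool coordinates, whose origin is the TCP and whose axes are the flange's). Camera axes: x right, y up, looking along -z (the intrinsics and any distortion apply to the point x, -y, -z); pixel columns grow to the right and rows downward; lengths in m; the calibration is good to about 2 mm. The wrist camera is an equidistant fisheye: a pixel r from the principal point sees the ray r / f radians off the axis. A picture is of the moment at which its call begins: read the wrist's pose just before it. There is no depth.
- order.finish_job(): hands the job in; it is judged then, once.
The state is a dict: "time": time; "qpos": joint angles; "dq": joint speeds; "effort": joint torques, N m; "ee_pos": TCP position; "orientation": TCP orientation; "contact_force": force on the tool from outside, world axes, zero at the start; "ft_torque": the same for the moment, N m; "finger_gap": finger opening in m; "finger_force": force on a finger pad.
Only numpy, scipy, OpenCV 4.12 (cv2) and the standard library are available. Lean on these libraries where they do the work, as an engineer would, in place of code of your own. Each camera call takes 0.05 s, during which the arm holds its last target. There are 200 camera calls.

TASK

Flip the stop's leaf fully down, then slide the die block flush against the fence and along it until it is firmly home against the brass screw of the stop: hold it there for a second with about 10 newtons, never harder than 15. Then flip the leaf fully back up out of the way without shifting the block, and let go of everything. Do not press the red release button and leave the other tools where they are.

Things in the scene. Friction and masses are not known exactly. Their poses are not given: they have to be found in the camera images.
- fence: Bright ground steel bar fixed on the black granite plate, 30 (x) x 360 (y) x 24 (z) mm. Origin: centre of its underside, on the plate top (world z = 60 mm). Its y axis runs along the bar; its front face, which the block is gauged against, is the plane x = -15 mm of this frame and looks to -x (the robot's side).
- stop: Dark steel magnetic base with a brass stripe, fixed on top of the fence, 34 x 46 mm, 24 to 54 mm above the plate, small red release button (radius 8 mm) on top. It carries the leaf and screw. Origin: below it at plate level, on the fence's centre line; axes parallel to the fence's.
- screw_nominal (a point): Nominal place of the stop screw's free end with the leaf down: stop x = -35, y = -18 mm, 13 mm above the plate. Fixed to the stop, does not swing with the leaf. The brass screw (diameter 10 mm) sticks out of the leaf's foot to -y; its real end lies anywhere up to 7 mm to +y or -y of this point, set by hand and not measured. It does not turn or give.
- stop_hinge (a point): Hinge point of the leaf: on the hinge axis (parallel to the stop's y axis), 40 mm above the plate, 22 mm in front (-x) of the stop's origin, in the middle of the leaf's width. Fixed to the stop.
- leaf (a joint): Angle of the aluminium leaf (rad): 0 fully down (end of travel), arm level, 78 mm long to the stop's -x, 14 mm wide, 8 mm thick, 40 mm above the plate, with a foot at stop x = -24 to -46 mm hanging to 6 mm above the plate. Grows as it swings up: 1.57 straight up, 1.8 end of travel. Friction hinge, 0.12 N m: it stays where it is left.
- grip_bar (a point): Middle of the free length of the leaf's orange round grip bar: diameter 12 mm, parallel to the hinge axis, 75 mm from it, sticking out 40 mm from the +y side of the leaf arm; this point is 29 mm to +y of the arm's middle. Its axes turn with the leaf. It can be pinched from above and swung round the hinge, rolling between the finger pads.
- part: The die block: bright steel with two dark holes and a copper ring on top, 40 (x) x 70 (y) x 22 (z) mm, about 0.45 kg, lying loose on the plate in front of the fence, on the -y side of the stop. Origin: centre of its underside. It is gauged with its +x face (40 mm wide direction) flush on the fence's front face and its +y end on the stop screw.
- release (a joint): Travel of the red release button (m): 0 up, 0.004 pressed.
- height_gauge: Bystander: chrome height gauge, base 70 x 100 mm, 285 mm tall. Origin: centre of its underside.
- v_block: Bystander: hardened steel V-block 45 x 55 x 42 mm. Origin: centre of its underside.
- parallel_a: Bystander: blued steel parallel 120 (x) x 12 x 25 mm. Origin: centre of its underside.
- parallel_b: Bystander: blued steel parallel 120 (x) x 12 x 25 mm. Origin: centre of its underside.
- indicator: Bystander: dial indicator lying on its back, diameter 56 mm, 20 mm high, brass cap on +x side, stem to -x. Origin: centre of its underside.
- square: Bystander: small steel square, stock 22 x 75 x 18 mm, blade 100 mm to -x. Origin: under the centre of the stock.

How it is judged:
By the outcome, as a careful person would: the job done as asked, in the order asked, and still so for the second after the job is handed in, with the robot touching nothing.
It also fails if it takes over 72 s, if anything falls off the work surface, if the arm or the gripper's body presses on something with over 40 N, if the wrist force passes 120 N, or if a joint passes its speed limit or range.

## Working session

There is one attempt and no reset: what is moved stays moved. The work goes in short steps, Python scripts to look and compute and a tool call to move; the robot and the scene stay as the last step left them, time stands still between calls to the robot, and variables do not carry over. Pictures are saved under pics/ and viewed, at most 13 in all, crops included, and the job is handed in when it is done.

Besides the shell and the picture viewer there is one more tool, called after "Emit:" by a JSON object that holds its "fn" and its "kwargs", one argument or row to a line. play_rows: Moves the arm, as the interface text tells. Its arguments: {"type":"object","properties":{"plan":{"type":"array","items":{"type":"array","items":{"type":"number"}}},"grip":{"type":"number"},"newtons":{"type":"number"}},"required":["plan"]}

```bash
ls; mkdir -p pics
python3 - <<'E'
from plant import sensors, cams, manip
import cv2
print(sensors.read_state()); print([a for a in dir(manip) if a[0]!='_'])
for n in ("top","side","wrist"):
    c=cams.capture(n); cv2.imwrite(f"pics/{n}0.png",c["image"])
    print(n,{k:v for k,v in c.items() if k!="image"})
E
```

```text
pics
{'time': 0.0, 'qpos': array([ 1.12882050e+00,  3.26979103e-01, -1.93597633e-01,  1.05200432e+00,
       -1.64608648e-05,  1.43659210e+00]), 'dq': array([-0.00113695, -0.00144478, -0.00090299, -0.00101334, -0.0004407 ,
        0.0013701 ]), 'effort': array([ 1.53815356e-03, -4.43394291e+01,  2.62443137e+01,  1.54707790e-02,
        1.13875774e-04,  1.72685866e-06]), 'ee_pos': array([0.16648405, 0.52389622, 0.40387717]), 'orientation': array([ 1.53279092e-01,  9.88182536e-01, -8.57924693e-04, -2.45647978e-04]), 'contact_force': array([-0.46509923, -0.34859734, -0.54194904]), 'ft_torque': array([0.00143941, 0.00732897, 0.00908794]), 'finger_force': 0.0, 'finger_gap': 0.08548059752268479}
['MotionError', 'pinch_z']
top {'mtx': array([[443.58046977,   0.        , 315.39100913],
       [  0.        , 443.58046977, 238.88703103],
       [  0.        ,   0.        ,   1.        ]]), 'origin': array([0.53222698, 0.0023596 , 0.97195734]), 'attitude': array([ 0.03021529, -0.04176377, -0.70416377,  0.70816397])}
side {'mtx': array([[442.74385746,   0.        , 323.03219639],
       [  0.        , 442.74385746, 235.13435506],
       [  0.        ,   0.        ,   1.        ]]), 'origin': array([0.19943044, 0.43342782, 0.84322098]), 'attitude': array([-0.12744996,  0.31051127,  0.86860194, -0.36451328])}
wrist {'mtx': array([[371.64829954,   0.        , 320.80853017],
       [  0.        , 371.64829954, 238.84418659],
       [  0.        ,   0.        ,   1.        ]]), 'T_tool_cam': array([[-1.61433326e-04,  9.61063774e-01,  2.76326612e-01,
         6.96461102e-02],
       [ 9.99999886e-01,  3.12310393e-05,  4.75590412e-04,
        -1.28036769e-03],
       [ 4.48442749e-04,  2.76326657e-01, -9.61063670e-01,
         3.05337714e-02],
       [ 0.00000000e+00,  0.00000000e+00,  0.00000000e+00,
         1.00000000e+00]])}
```

View pics/top0.png

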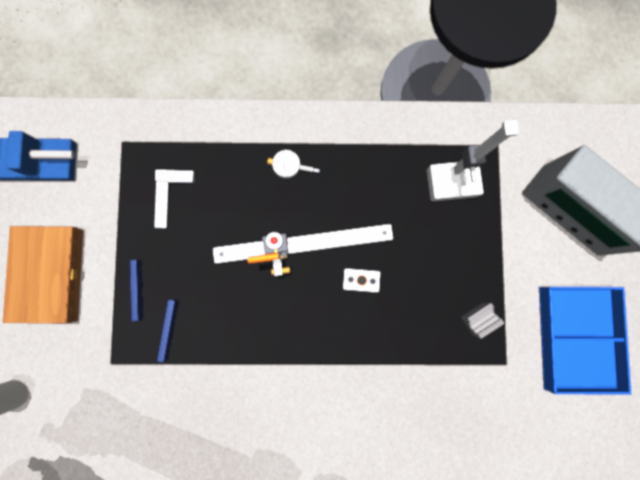

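View pics/side0.png

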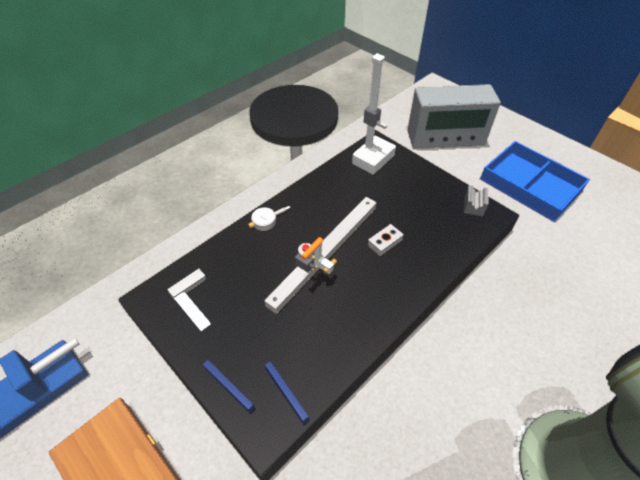

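The top view shows the fence running from (215,254) to (392,232), with the stop at (275,243). The leaf is raised: its orange bar is near (263,258) and the brass screw near (285,270). The block is at (362,280). The side view agrees: orange bar at (313,247), block at (385,238).

```bash
cat > h.py <<'E'
import numpy as np, cv2
from scipy.spatial.transform import Rotation as R
from plant import sensors, cams
def cap(n):
    s=sensors.read_state(); c=cams.capture(n)
    if n=="wrist":
        T=np.eye(4);T[:3,:3]=R.from_quat(s["orientation"]).as_matrix();T[:3,3]=s["ee_pos"];T=T@c["T_tool_cam"]
        c["o"],c["R"]=T[:3,3],T[:3,:3]
    else: c["o"],c["R"]=np.array(c["origin"]),R.from_quat(c["attitude"]).as_matrix()
    c["n"]=n; return c
def ray(c,p):
    K=c["mtx"]; x,y=(p[0]-K[0,2])/K[0,0],(p[1]-K[1,2])/K[1,1]
    if c["n"]=="wrist":
        t=np.hypot(x,y); k=np.sin(t)/t if t>1e-9 else 1; d=np.array([x*k,-y*k,-np.cos(t)])
    else: d=np.array([x,-y,-1.])
    d=c["R"]@d; return d/np.linalg.norm(d)
def onz(c,p,z):
    d=ray(c,p); return c["o"]+d*(z-c["o"][2])/d[2]
def proj(c,P):
    v=c["R"].T@(np.asarray(P)-c["o"]); K=c["mtx"]; x,y,z=v[0],-v[1],-v[2]
    if c["n"]=="wrist":
        r=np.hypot(x,y); t=np.arctan2(r,z); return np.array([K[0,2]+K[0,0]*t*x/r,K[1,2]+K[1,1]*t*y/r])
    return np.array([K[0,2]+K[0,0]*x/z,K[1,2]+K[1,1]*y/z])
def tri(c1,p1,c2,p2):
    d1,d2=ray(c1,p1),ray(c2,p2)
    s=np.linalg.lstsq(np.c_[d1,-d2],c2["o"]-c1["o"],rcond=None)[0]
    a,b=c1["o"]+s[0]*d1,c2["o"]+s[1]*d2; return (a+b)/2,np.linalg.norm(a-b)
def blobs(m,amin=20):
    cs,_=cv2.findContours(m.astype(np.uint8),cv2.RETR_EXTERNAL,cv2.CHAIN_APPROX_NONE)
    return [c for c in cs if cv2.contourArea(c)>amin]
E
python3 - <<'E'
from h import *
np.set_printoptions(precision=4,suppress=True)
t,s=cap("top"),cap("side")
for c in (t,s):
    im=c["image"]; hsv=cv2.cvtColor(im,cv2.COLOR_BGR2HSV)
    o=(hsv[...,0]>6)&(hsv[...,0]<28)&(hsv[...,1]>150)&(hsv[...,2]>120)
    o[:220]=0 
    for b in blobs(o,6):
        m=b.reshape(-1,2).mean(0)
        if 200<m[0]<420 and m[1]<330: print(c["n"],"orange",cv2.minAreaRect(b),cv2.contourArea(b))
    r=((hsv[...,0]<5)|(hsv[...,0]>173))&(hsv[...,1]>120)&(hsv[...,2]>100)
    for b in blobs(r,6): print(c["n"],"red",cv2.minAreaRect(b))
    g=cv2.cvtColor(im,cv2.COLOR_BGR2GRAY)>110
    for b in blobs(g,100):
        q=cv2.minAreaRect(b)
        if 200<q[0][0]<420 and 180<q[0][1]<320:
            z=.082 if cv2.contourArea(b)<1300 else .084
            print(c["n"],"bright",q,[onz(c,p,z)[:2] for p in cv2.boxPoints(q)])
    cv2.imwrite(f"pics/{c['n']}c.png",cv2.resize(im[200:320,200:360],None,fx=5,fy=5,interpolation=cv2.INTER_CUBIC))
E
```

```text
top orange ((262.4594421386719, 258.2567443847656), (7.233555316925049, 31.40020751953125), 80.53767395019531) 156.5
top red ((273.5, 240.0), (4.0, 5.0), 90.0)
top bright ((319.5, 239.5), (479.0, 639.0), 90.0) [array([1.1237, 0.6539]), array([ 1.1456, -0.7077]), array([ 0.1614, -0.6386]), array([0.164 , 0.5807])]
side orange ((311.570068359375, 247.5320587158203), (6.238338470458984, 26.902833938598633), 43.02506637573242) 131.5
side red ((304.5000305175781, 246.5000457763672), (4.242640495300293, 5.656853675842285), 45.0)
side bright ((286.5787658691406, 286.8092346191406), (17.671405792236328, 54.31937026977539), 39.95754623413086) [array([0.6018, 0.1999]), array([0.6285, 0.0821]), array([0.5874, 0.0817]), array([0.5639, 0.1973])]
side bright ((384.8103942871094, 237.95352172851562), (19.205890655517578, 33.29020690917969), 52.4314079284668) [array([ 0.5629, -0.0619]), array([ 0.5605, -0.1492]), array([ 0.5134, -0.1331]), array([ 0.5175, -0.0488])]
side bright ((334.9264221191406, 228.60755920410156), (40.78755187988281, 90.82723999023438), 34.38034439086914) [array([0.6457, 0.0802]), array([ 0.7285, -0.1648]), array([ 0.6191, -0.1652]), array([0.5537, 0.0703])]
side bright ((319.5, 260.0), (639.0, 438.0), 0.0) [array([0.6406, 0.6838]), array([2.022 , 0.1847]), array([ 0.4914, -1.3995]), array([-0.0435, -0.0119])]
```

```bash
python3 -c "
import cv2,numpy as np
a=cv2.imread('pics/topc.png');b=cv2.imread('pics/sidec.png')
cv2.imwrite('pics/both.png',np.hstack([a[100:500,:400],b[100:500,400:800]]))"
```

```text
(no output)
```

View pics/both.png

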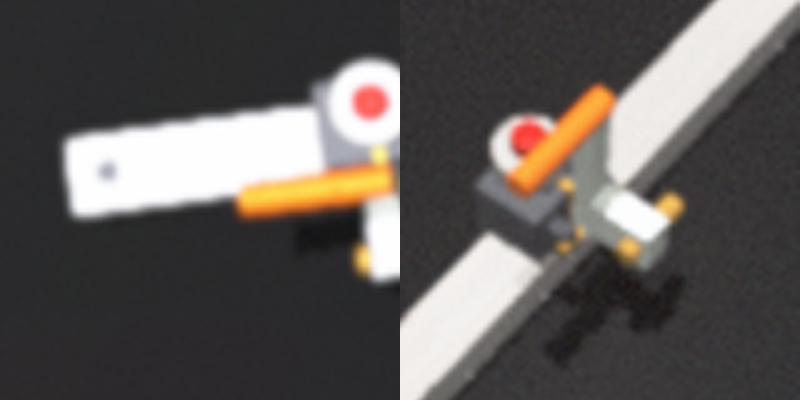

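The crop shows the leaf roughly upright. The orange bar runs to the left (+y) of the arm, and the foot points toward the robot with the brass screw through it. Next I'll measure everything metrically.

Run:
```python
from h import *
np.set_printoptions(precision=4,suppress=True)
t,s=cap("top"),cap("side")
im=t["image"]; g=cv2.cvtColor(im,cv2.COLOR_BGR2GRAY)
m=np.zeros_like(g); m[215:300,205:400]=g[215:300,205:400]>110
for b in blobs(m,100):
    b=b.reshape(-1,2)
    q=cv2.minAreaRect(b)
    P=np.array([onz(t,p,.084 if q[0][0]<340 else .082)[:2] for p in b])
    r=cv2.minAreaRect(P.astype(np.float32)*1000); print("blob",q[0],r)
    if q[0][0]<340: # fence: rear & front edges away from the stop
        far=P[(P[:,1]<-.03)&(P[:,1]>-.18)]; l=np.polyfit(P[:,1],P[:,0],1)
        for it in range(3): pass
        mid=np.polyval(np.polyfit(far[:,1],far[:,0],1),far[:,1])
        for nm,k in(("back",far[:,0]>mid),("front",far[:,0]<mid)):
            print(nm,np.polyfit(far[k,1],far[k,0],1),np.std(far[k,0]-np.polyval(np.polyfit(far[k,1],far[k,0],1),far[k,1])))
        print("y range",P[:,1].min(),P[:,1].max())
# button, two views
print("button",tri(t,(273.5,240),s,(304.5,246.5)))
# orange ends
E2=lambda c,w:(cv2.boxPoints(w))
def ends(c):
    h=cv2.cvtColor(c["image"],cv2.COLOR_BGR2HSV); o=(h[...,0]>4)&(h[...,0]<28)&(h[...,1]>130)&(h[...,2]>100)
    w=np.zeros_like(o); w[235:270,240:345]=o[235:270,240:345]
    b=max(blobs(w,50),key=cv2.contourArea); q=cv2.minAreaRect(b); B=cv2.boxPoints(q)
    e=[np.linalg.norm(B[i]-B[(i+1)%4]) for i in range(4)]; i=int(np.argmin(e)); 
    return (B[i]+B[(i+1)%4])/2,(B[(i+2)%4]+B[(i+3)%4])/2,q
a,b_,q=ends(t); c_,d,q2=ends(s); print(q,q2,a,b_,c_,d)
a,b_=sorted([a,b_],key=lambda p:p[0]); c_,d=sorted([c_,d],key=lambda p:p[0])
print("bar ends",tri(t,a,s,c_),tri(t,b_,s,d))
```

```text
blob (361.23236083984375, 279.9794006347656) ((541.1981201171875, -104.24177551269531), (74.16728973388672, 44.8298225402832), 85.8967056274414)
blob (303.28680419921875, 251.51522827148438) ((597.7547607421875, 11.187454223632812), (87.69884490966797, 363.3106384277344), 4.510425567626953)
back [-0.1072  0.6351] 0.0028456653819717527
front [-0.167   0.5976] 0.0027129026624492444
y range -0.16865656677379193 0.1928343345817887
button (array([0.6165, 0.0693, 0.1291]), np.float64(0.0019318300043739461))
((262.616455078125, 258.55908203125), (7.791051864624023, 31.980026245117188), 78.2317123413086) ((312.0000305175781, 247.50003051757812), (6.363960266113281, 27.577163696289062), 45.0) [278.2704 255.2979] [246.9625 261.8203] [321.75 237.75] [302.25 257.25]
bar ends (array([0.5729, 0.113 , 0.1758]), np.float64(0.0034629439692748063)) (array([0.583 , 0.0555, 0.1758]), np.float64(0.0015871292862863556))
```

```bash
cat >> h.py <<'E'
def rows(pos,yaw,n,shift_n=None):
    """rows from present pose to tool-down pose, tool x at world angle yaw (deg)"""
    s=sensors.read_state(); R0=R.from_quat(s["orientation"]); a=np.radians(yaw)
    X=np.array([np.cos(a),np.sin(a),0]);Z=np.array([0,0,-1.]);R1=R.from_matrix(np.c_[X,np.cross(Z,X),Z])
    w=(R0.inv()*R1).as_rotvec(); d=(np.array(pos)-s["ee_pos"])/n; out=[]
    for i in range(n):
        Ri=R0*R.from_rotvec(w*i/n); out.append(np.r_[Ri.inv().apply(d)/.05,np.degrees(w/n)/8])
    print(np.round(out,2).tolist())
E
python3 -c "
from h import *
rows([.57,0,.42],97,12)"
```

```text
[[-0.91, -0.63, -0.03, -0.0, 0.0, 0.68], [-0.96, -0.54, -0.03, -0.0, 0.0, 0.68], [-1.01, -0.45, -0.03, -0.0, 0.0, 0.68], [-1.05, -0.35, -0.03, -0.0, 0.0, 0.68], [-1.07, -0.25, -0.03, -0.0, 0.0, 0.68], [-1.09, -0.14, -0.03, -0.0, 0.0, 0.68], [-1.1, -0.04, -0.03, -0.0, 0.0, 0.68], [-1.1, 0.06, -0.03, -0.0, 0.0, 0.68], [-1.09, 0.17, -0.03, -0.0, 0.0, 0.68], [-1.07, 0.27, -0.03, -0.0, 0.0, 0.68], [-1.04, 0.37, -0.03, -0.0, 0.0, 0.68], [-1.0, 0.47, -0.03, -0.0, 0.0, 0.68]]
```

```bash
python3 -c "
from h import *
rows([.57,0,.42],97,18)"
```

```text
[[-0.6, -0.42, -0.02, -0.0, 0.0, 0.45], [-0.63, -0.38, -0.02, -0.0, 0.0, 0.45], [-0.65, -0.34, -0.02, -0.0, 0.0, 0.45], [-0.67, -0.3, -0.02, -0.0, 0.0, 0.45], [-0.69, -0.25, -0.02, -0.0, 0.0, 0.45], [-0.7, -0.21, -0.02, -0.0, 0.0, 0.45], [-0.72, -0.17, -0.02, -0.0, 0.0, 0.45], [-0.73, -0.12, -0.02, -0.0, 0.0, 0.45], [-0.73, -0.07, -0.02, -0.0, 0.0, 0.45], [-0.73, -0.03, -0.02, -0.0, 0.0, 0.45], [-0.73, 0.02, -0.02, -0.0, 0.0, 0.45], [-0.73, 0.07, -0.02, -0.0, 0.0, 0.45], [-0.73, 0.11, -0.02, -0.0, 0.0, 0.45], [-0.72, 0.16, -0.02, -0.0, 0.0, 0.45], [-0.71, 0.2, -0.02, -0.0, 0.0, 0.45], [-0.69, 0.25, -0.02, -0.0, 0.0, 0.45], [-0.67, 0.29, -0.02, -0.0, 0.0, 0.45], [-0.66, 0.33, -0.02, -0.0, 0.0, 0.45]]
```

Emit:
{"fn": "play_rows", "kwargs": {
  "plan": [
    [-0.6,-0.42,-0.02,0,0,0.45],
    [-0.63,-0.38,-0.02,0,0,0.45],
    [-0.65,-0.34,-0.02,0,0,0.45],
    [-0.67,-0.3,-0.02,0,0,0.45],
    [-0.69,-0.25,-0.02,0,0,0.45],
    [-0.7,-0.21,-0.02,0,0,0.45],
    [-0.72,-0.17,-0.02,0,0,0.45],
    [-0.73,-0.12,-0.02,0,0,0.45],
    [-0.73,-0.07,-0.02,0,0,0.45],
    [-0.73,-0.03,-0.02,0,0,0.45],
    [-0.73,0.02,-0.02,0,0,0.45],
    [-0.73,0.07,-0.02,0,0,0.45],
    [-0.73,0.11,-0.02,0,0,0.45],
    [-0.72,0.16,-0.02,0,0,0.45],
    [-0.71,0.2,-0.02,0,0,0.45],
    [-0.69,0.25,-0.02,0,0,0.45],
    [-0.67,0.29,-0.02,0,0,0.45],
    [-0.66,0.33,-0.02,0,0,0.45],
    [0,0,0,0,0,0],
    [0,0,0,0,0,0]
  ]
}}

```text
time: 2.85
ee_pos: [0.5715, 0.0021, 0.4224]
orientation: [0.659, 0.752, -0.0, -0.001]
contact_force: [0.1, -0.1, 0.1]
finger_gap: 0.0852
finger_force: 0.0
```

Run:
```python
from h import *
s=sensors.read_state(); print(s["time"],s["ee_pos"],R.from_quat(s["orientation"]).as_matrix(),s["qpos"])
c=cap("wrist"); cv2.imwrite("pics/w1.png",c["image"])
```

```text
2.85 [0.57153542 0.00210231 0.42238058] [[-1.31999805e-01  9.91249159e-01 -1.07488817e-03]
 [ 9.91249526e-01  1.32000414e-01  5.16637752e-04]
 [ 6.54002422e-04 -9.97286308e-04 -9.99999289e-01]] [-1.25542137e-01  3.56171468e-01 -1.03145111e-01  1.11261087e+00
  3.77982220e-04  1.31286745e+00]
```

View pics/w1.png

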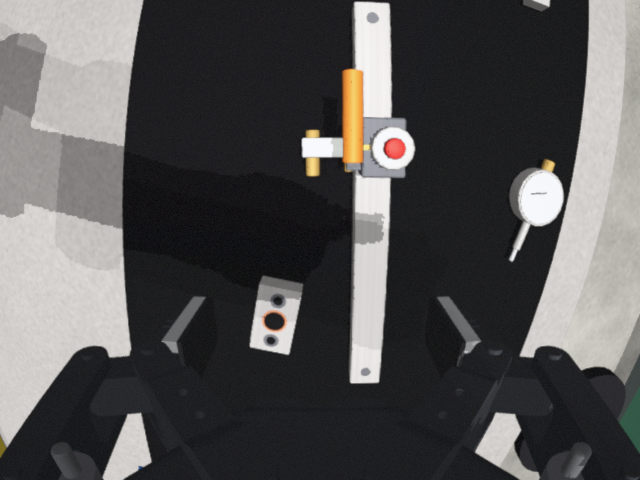

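The wrist view is clear. The fence runs from (372,3) to (365,383), with end holes at (373,17) and (365,372). The button is at (394,148), the orange bar runs from (353,70) to (353,163), and the foot is at (318,148). The block's top spans roughly (264,276) to (290,354), partly in shadow, and is turned about 12° relative to the fence.

Run:
```python
from h import *
np.set_printoptions(precision=4,suppress=True)
c=cap("wrist"); im=c["image"]; g=cv2.cvtColor(im,cv2.COLOR_BGR2GRAY); h=cv2.cvtColor(im,cv2.COLOR_BGR2HSV)
# fence edges per row
Fr,Bk=[],[]
for r in list(range(10,60))+list(range(190,205))+list(range(250,375)):
    x=np.where(g[r,335:410]>75)[0]
    if len(x)>15: Fr.append(onz(c,(335+x[0]-.5,r),.084)[:2]); Bk.append(onz(c,(335+x[-1]+.5,r),.084)[:2])
Fr,Bk=np.array(Fr),np.array(Bk)
def lf(P):
    for _ in range(4):
        k=np.polyfit(P[:,1],P[:,0],1); e=P[:,0]-np.polyval(k,P[:,1]); P=P[abs(e)<max(2*e.std(),4e-4)]
    return k,e.std(),len(P)
kf,kb=lf(Fr),lf(Bk); print(kf,kb)
sl=(kf[0][0]+kb[0][0])/2; print("angle",np.degrees(np.arctan(-sl)),"width",(np.polyval(kb[0],0)-np.polyval(kf[0],0))*np.cos(np.arctan(sl)))
col=np.where(g[:,370]>75)[0]; print("fence end rows",[onz(c,(368,q),.084)[:2] for q in (2.5,383)])
rd=((h[...,0]<6)|(h[...,0]>172))&(h[...,1]>120)&(h[...,2]>90); rd[:, :340]=0; rd[:,440:]=0
b=max(blobs(rd),key=cv2.contourArea); p=cv2.minEnclosingCircle(b); print("button",p,onz(c,p[0],.118)[:2])
o=(h[...,0]>6)&(h[...,0]<22)&(h[...,1]>140)&(h[...,2]>90);o[:,:335]=0;o[:,380:]=0;o[200:]=0
b=max(blobs(o),key=cv2.contourArea); q=cv2.minAreaRect(b); print("bar",q,[onz(c,p,.176)[:2] for p in cv2.boxPoints(q)])
# block
m=np.zeros_like(g); m[262:365,235:315]=g[262:365,235:315]>60
b=max(blobs(m),key=cv2.contourArea).reshape(-1,2)
P=np.array([onz(c,p,.082)[:2] for p in b],np.float32)*1000; r=cv2.minAreaRect(P); print("block",r,cv2.boxPoints(r))
br=(h[...,0]>14)&(h[...,0]<28)&(h[...,1]>90)&(h[...,2]>90);br[:,:290]=0;br[:,335:]=0;br[:110]=0;br[190:]=0
for b in blobs(br,10): print("brass",cv2.minAreaRect(b))
```

```text
(array([-0.1402,  0.5985]), np.float64(0.0002303652352940715), 169) (array([-0.1408,  0.631 ]), np.float64(0.00027252175008441435), 185)
angle 7.996373928979737 width 0.032154918068042014
fence end rows [array([0.5853, 0.1905]), array([ 0.6425, -0.1646])]
button ((394.4599914550781, 148.66000366210938), 10.545591354370117) [0.6171 0.0686]
bar ((352.17236328125, 116.92436218261719), (95.95147705078125, 20.82481575012207), 89.23609924316406) [array([0.5682, 0.1105]), array([0.58  , 0.1125]), array([0.5886, 0.0568]), array([0.5766, 0.0549])]
block ((540.5366821289062, -99.96829986572266), (80.3484878540039, 42.09168243408203), 85.83173370361328) [[ 516.6264 -138.5065]
 [ 558.6068 -141.566 ]
 [ 564.447   -61.4301]
 [ 522.4666  -58.3706]]
brass ((312.5, 167.0), (18.0, 13.0), 90.0)
brass ((312.5, 133.5), (7.0, 13.0), 90.0)
```

Emit:
{"fn": "play_rows", "kwargs": {
  "plan": [
    [0.44,0.09,0,0,0,-0.05],
    [0.44,0.09,0,0,0,0],
    [0.44,0.09,0,0,0,0],
    [0.45,0.1,0,0,0,0],
    [0,0,0.46,0,0,0],
    [0,0,0.46,0,0,0],
    [0,0,0.46,0,0,0],
    [0,0,0.46,0,0,0],
    [0,0,0,0,0,0],
    [0,0,0,0,0,0]
  ]
}}

```text
time: 4.2
ee_pos: [0.5782, 0.0926, 0.3317]
orientation: [0.656, 0.755, 0.0, 0.0]
contact_force: [0.5, 0.9, 0.8]
finger_gap: 0.0856
finger_force: 0.0
```

Emit:
{"fn": "play_rows", "kwargs": {
  "plan": [
    [0,0,0,0,0,0],
    [0,0,0,0,0,0],
    [0,0,0,0,0,0],
    [0,0,0,0,0,0],
    [0,0,0,0,0,0],
    [0,0,0,0,0,0]
  ],
  "grip": 1,
  "newtons": 25
}}

```text
time: 4.95
ee_pos: [0.5782, 0.092, 0.3309]
orientation: [0.656, 0.755, 0.0, 0.0]
contact_force: [-0.5, -0.3, 2.1]
finger_gap: 0.0109
finger_force: 24.3
```

Run:
```python
from h import *
s=sensors.read_state(); print(s)
c=cap("side"); w=cap("wrist")
cv2.imwrite("pics/p2.png",np.hstack([cv2.resize(c["image"][180:300,240:400],(533,400)),cv2.resize(w["image"],(267,200))[np.r_[0:200,0:200]]]))
```

```text
{'time': 4.95, 'qpos': array([ 3.18230608e-02,  4.47641923e-01, -2.07074290e-01,  9.15935768e-01,
       -8.86496252e-05,  1.46361046e+00]), 'dq': array([ 1.49192626e-03, -1.68159948e-03, -6.64835875e-04,  4.04819427e-04,
       -6.47718412e-06,  1.30592663e-03]), 'effort': array([ 2.39519571e-02, -4.78805816e+01,  2.43985391e+01, -3.38741960e-01,
        4.37910226e-02,  1.30774730e-06]), 'ee_pos': array([0.57818388, 0.09203153, 0.33086563]), 'orientation': array([6.56291982e-01, 7.54507010e-01, 1.65738834e-05, 8.30592578e-05]), 'contact_force': array([-0.49513624, -0.33135674,  2.10122867]), 'ft_torque': array([-0.05218201,  0.17505602, -0.04811096]), 'finger_force': 24.3331441283226, 'finger_gap': 0.010853234661728578}
```

View pics/p2.png

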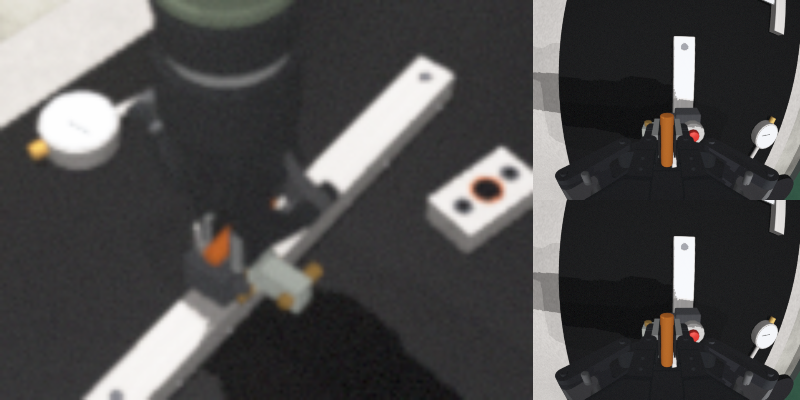

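```bash
python3 -c "
import numpy as np
t=np.linspace(1.552,0,17)
print([[0,a,b,0,0,0] for a,b in zip(np.round(-1.5*np.diff(np.cos(t)),3).tolist(),np.round(-1.5*np.diff(np.sin(t)),3).tolist())])"
```

```text
[[0, -0.145, 0.01, 0, 0, 0], [0, -0.143, 0.024, 0, 0, 0], [0, -0.141, 0.038, 0, 0, 0], [0, -0.136, 0.051, 0, 0, 0], [0, -0.131, 0.064, 0, 0, 0], [0, -0.124, 0.076, 0, 0, 0], [0, -0.116, 0.088, 0, 0, 0], [0, -0.107, 0.099, 0, 0, 0], [0, -0.097, 0.109, 0, 0, 0], [0, -0.086, 0.117, 0, 0, 0], [0, -0.074, 0.125, 0, 0, 0], [0, -0.061, 0.132, 0, 0, 0], [0, -0.048, 0.137, 0, 0, 0], [0, -0.035, 0.141, 0, 0, 0], [0, -0.021, 0.144, 0, 0, 0], [0, -0.007, 0.145, 0, 0, 0]]
```

Emit:
{"fn": "play_rows", "kwargs": {
  "plan": [
    [0,-0.145,0.01,0,0,0],
    [0,-0.143,0.024,0,0,0],
    [0,-0.141,0.038,0,0,0],
    [0,-0.136,0.051,0,0,0],
    [0,-0.131,0.064,0,0,0],
    [0,-0.124,0.076,0,0,0],
    [0,-0.116,0.088,0,0,0],
    [0,-0.107,0.099,0,0,0]
  ]
}}

```text
time: 6.05
ee_pos: [0.5262, 0.0848, 0.3078]
orientation: [0.656, 0.754, 0.0, 0.0]
contact_force: [2.5, -0.6, 2.9]
finger_gap: 0.0109
finger_force: 24.9
```

Emit:
{"fn": "play_rows", "kwargs": {
  "plan": [
    [0,-0.097,0.109,0,0,0],
    [0,-0.086,0.117,0,0,0],
    [0,-0.074,0.125,0,0,0],
    [0,-0.061,0.132,0,0,0],
    [0,-0.048,0.137,0,0,0],
    [0,-0.035,0.141,0,0,0],
    [0,-0.021,0.144,0,0,0],
    [0,-0.007,0.13,0,0,0],
    [0,0,0,0,0,0]
  ]
}}

```text
time: 7.18
ee_pos: [0.5057, 0.0819, 0.2573]
orientation: [0.656, 0.755, 0.001, 0.001]
contact_force: [2.9, 1.2, 11.7]
finger_gap: 0.0105
finger_force: 25.5
```

Emit:
{"fn": "play_rows", "kwargs": {
  "plan": [
    [0,0,0.03,0,0,0],
    [0,0,0,0,0,0]
  ]
}}

```text
time: 7.42
ee_pos: [0.5057, 0.082, 0.257]
orientation: [0.656, 0.755, 0.001, 0.001]
contact_force: [-1.3, 0.6, 23.2]
finger_gap: 0.0107
finger_force: 26.5
```

Run:
```python
from h import *
print(sensors.read_state()["contact_force"])
c=cap("side")
cv2.imwrite("pics/p3.png",cv2.resize(c["image"][200:320,240:400],(800,600)))
```

```text
[-1.27838526  0.56777722 23.24208746]
```

View pics/p3.png

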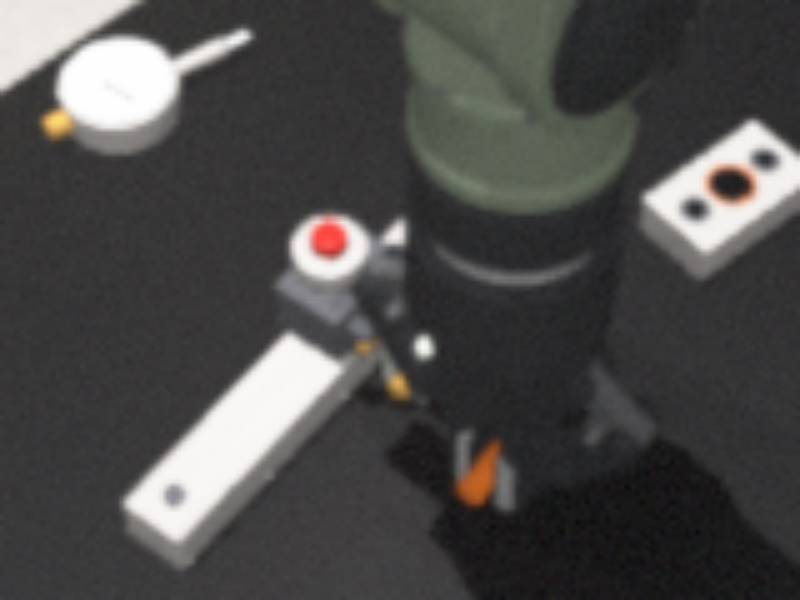

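The leaf is on its end stop: force rises about 10 N/mm with no further motion. Next I unload, release and lift, then cross to the robot side of the block.

Emit:
{"fn": "play_rows", "kwargs": {
  "plan": [
    [0,0,-0.035,0,0,0],
    [0,0,0,0,0,0],
    [0,0,0,0,0,0],
    [0,0,0,0,0,0],
    [0,0,0,0,0,0]
  ],
  "grip": 0
}}

```text
time: 8.1
ee_pos: [0.5051, 0.0819, 0.2564]
orientation: [0.656, 0.755, -0.0, -0.0]
contact_force: [-1.2, 0.4, 0.1]
finger_gap: 0.0854
finger_force: 0.0
```

Emit:
{"fn": "play_rows", "kwargs": {
  "plan": [
    [0,0,-0.5,0,0,0],
    [0,0,-0.8,0,0,0],
    [0,0,-0.8,0,0,0],
    [0,0,-0.8,0,0,0],
    [-0.66,-0.15,0,0,0,0],
    [-0.66,-0.15,0,0,0,0],
    [-0.66,-0.15,0,0,0,0],
    [-0.66,-0.15,0,0,0,0],
    [-0.66,-0.16,0,0,0,0],
    [-0.66,-0.16,0,0,0,0],
    [0,0,0,0,0,0],
    [0,0,0,0,0,0]
  ],
  "grip": 1
}}

```text
time: 9.6
ee_pos: [0.487, -0.1203, 0.4015]
orientation: [0.656, 0.754, 0.0, -0.0]
contact_force: [-0.9, -0.1, -0.1]
finger_gap: 0.0002
finger_force: 0.0
```

Run:
```python
from h import *
s=sensors.read_state();print(s["time"],s["ee_pos"],s["contact_force"],s["qpos"])
w=cap("wrist"); cv2.imwrite("pics/w4.png",w["image"])
c=cap("side");cv2.imwrite("pics/s4.png",c["image"])
```

```text
9.6 [ 0.48702525 -0.12033893  0.40154247] [-0.86649461 -0.07969753 -0.05723262] [-3.89589678e-01  2.39612430e-01 -3.20408824e-01  1.01136770e+00
  4.23787959e-04  1.04235287e+00]
```

View pics/w4.png

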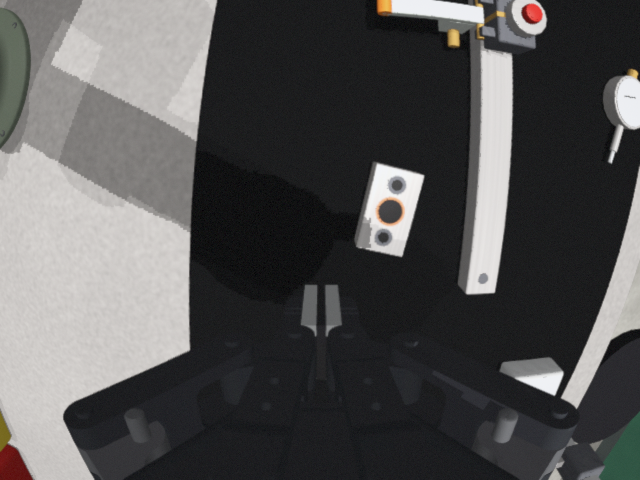

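The leaf is down: its arm is level from (385,5) to (480,12), and the screw tip is near (454,47). The block's top corners are about (374,162), (424,176), (402,257) and (362,246).

```bash
cat >> h.py <<'E'
ex=np.array([np.cos(np.radians(8)),np.sin(np.radians(8))]);ey=np.array([-ex[1],ex[0]])
uv=lambda P:np.array([P[:2]@ex,P[:2]@ey])
E
python3 - <<'E'
from h import *
np.set_printoptions(precision=4,suppress=True)
c=cap("wrist"); im=c["image"]; g=cv2.cvtColor(im,cv2.COLOR_BGR2GRAY); h=cv2.cvtColor(im,cv2.COLOR_BGR2HSV)
m=np.zeros_like(g); m[155:265,345:430]=g[155:265,345:430]>60
b=max(blobs(m),key=cv2.contourArea).reshape(-1,2)
P=np.array([uv(onz(c,p,.082)) for p in b],np.float32)*1000; r=cv2.minAreaRect(P); print("block uv",r,cv2.boxPoints(r))
cop=(h[...,0]>3)&(h[...,0]<20)&(h[...,1]>70); cop[:190]=0;cop[235:]=0;cop[:,:370]=0;cop[:,:415]=cop[:,:415];cop[:,415:]=0
b=max(blobs(cop,5),key=cv2.contourArea); p=cv2.minEnclosingCircle(b); print("ring",p,uv(onz(c,p[0],.082)))
Fr=[]
for y in range(60,280,4):
    x=np.where(g[y,440:520]>75)[0]
    Fr.append(uv(onz(c,(440+x[0]-.5,y),.084)).tolist()+uv(onz(c,(440+x[-1]+.5,y),.084)).tolist())
Fr=np.array(Fr); print("front/back u",np.median(Fr[:,[0,2]],0), np.polyfit(Fr[:,1],Fr[:,0],1)[0],Fr[::10,0])
br=(h[...,0]>14)&(h[...,0]<30)&(h[...,1]>90)&(h[...,2]>90);br[:,:435]=0;br[:,470:]=0;br[60:]=0
for b in blobs(br,10):
    q=cv2.minAreaRect(b); print("brass",q,b.reshape(-1,2).max(0)); print(uv(onz(c,(q[0][0],b[...,1].max()+.5),.073)))
E
```

```text
block uv ((519.4854125976562, -177.57498168945312), (72.00067901611328, 43.982749938964844), 77.418212890625) [[ 490.1801 -207.9204]
 [ 533.1066 -217.5013]
 [ 548.7908 -147.2296]
 [ 505.8642 -137.6487]]
ring ((389.2818603515625, 211.63880920410156), 14.346697807312012) [ 0.5205 -0.1781]
front/back u [0.5854 0.6247] -0.0012518862100359164 [0.5854 0.5852 0.5852 0.5853 0.5854 0.5856]
brass ((453.5, 38.5), (17.0, 11.0), 90.0) [459  47]
[ 0.5747 -0.0394]
```

Emit:
{"fn": "play_rows", "kwargs": {
  "plan": [
    [0,0,0.7,0,0,0],
    [0,0,0.7,0,0,0],
    [0,0,0.7,0,0,0],
    [0,0,0.6,0,0,0],
    [0,0,0.4,0,0,0],
    [0,0,0.13,0,0,0],
    [0,0,0,0,0,0],
    [0,0,0,0,0,0]
  ]
}}

```text
time: 10.75
ee_pos: [0.4877, -0.1206, 0.2411]
orientation: [0.656, 0.755, 0.0, 0.001]
contact_force: [-1.0, -0.2, 0.3]
finger_gap: 0.0002
finger_force: 0.0
```

Emit:
{"fn": "play_rows", "kwargs": {
  "plan": [
    [0,0.1,0,0,0,0],
    [0,0.1,0,0,0,0],
    [0,0.1,0,0,0,0],
    [0,0.1,0,0,0,0],
    [0,0.1,0,0,0,0],
    [0,0.1,0,0,0,0],
    [0,0,0,0,0,0]
  ]
}}

```text
time: 11.62
ee_pos: [0.5175, -0.1164, 0.2401]
orientation: [0.656, 0.755, 0.001, 0.0]
contact_force: [-0.6, -1.1, -0.3]
finger_gap: 0.0001
finger_force: 0.3
```

```bash
cat >> h.py <<'E'
def ring(c):
    h=cv2.cvtColor(c["image"],cv2.COLOR_BGR2HSV); m=((h[...,0]>3)&(h[...,0]<20)&(h[...,1]>70)&(h[...,2]>70)).astype(np.uint8)
    for b in blobs(m,15):
        p,r=cv2.minEnclosingCircle(b); q=uv(onz(c,p,.082)); 
        if .49<q[0]<.60 and -.24<q[1]<-.04: print(c["n"],"ring",np.round(p,1),round(r,1),np.round(q,4))
E
python3 - <<'E'
from h import *
for n in("wrist","side","top"): ring(cap(n))
cv2.imwrite("pics/w5.png",cap("wrist")["image"]);print(sensors.read_state()["ft_torque"])
E
```

```text
wrist ring [411.  287.2] 31.0 [ 0.5306 -0.1745]
side ring [380.7 236. ] 4.8 [ 0.5298 -0.1705]
[-0.01270355 -0.0045273   0.02277568]
```

View pics/w5.png

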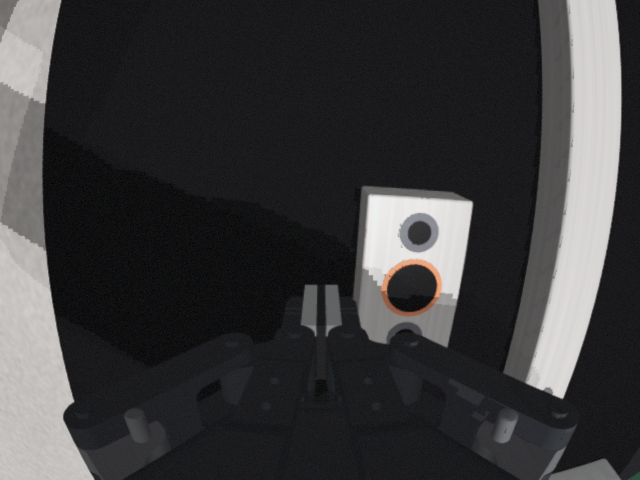

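The block has moved 10 mm and turned nearly parallel to the fence, with its ring at (411,287). The finger is about 12 mm off-centre, so I'll shift to the block's middle and keep pushing.

Emit:
{"fn": "play_rows", "kwargs": {
  "plan": [
    [0,-0.1,0,0,0,0],
    [0.12,0,0,0,0,0],
    [0.12,0,0,0,0,0],
    [0,0.1,0,0,0,0],
    [0,0.1,0,0,0,0],
    [0,0.1,0,0,0,0],
    [0,0.1,0,0,0,0],
    [0,0.1,0,0,0,0],
    [0,0.1,0,0,0,0],
    [0,0.1,0,0,0,0],
    [0,0.1,0,0,0,0],
    [0,0,0,0,0,0]
  ]
}}

```text
time: 13.32
ee_pos: [0.5497, -0.0998, 0.24]
orientation: [0.656, 0.754, -0.001, -0.001]
contact_force: [-3.4, -0.0, 2.5]
finger_gap: -0.0003
finger_force: 1.8
```

Run:
```python
from h import *
s=sensors.read_state(); print(uv(s["ee_pos"]))
for n in("wrist","side"): ring(cap(n))
```

```text
[ 0.5304883 -0.1752948]
wrist ring [406.  313.5] 30.3 [ 0.5634 -0.1737]
```

Emit:
{"fn": "play_rows", "kwargs": {
  "plan": [
    [0,0.05,0,0,0,0],
    [0,0.05,0,0,0,0],
    [0,0.03,0,0,0,0],
    [0,0,0,0,0,0]
  ]
}}

```text
time: 13.92
ee_pos: [0.5566, -0.0988, 0.24]
orientation: [0.656, 0.755, 0.0, 0.0]
contact_force: [-1.9, -0.6, -1.3]
finger_gap: 0.0001
finger_force: 0.9
```

Emit:
{"fn": "play_rows", "kwargs": {
  "plan": [
    [0,0.03,0,0,0,0],
    [0,0.02,0,0,0,0],
    [0,0,0,0,0,0]
  ]
}}

```text
time: 14.3
ee_pos: [0.559, -0.0984, 0.2401]
orientation: [0.656, 0.755, 0.0, 0.0]
contact_force: [-2.0, -0.1, -0.3]
finger_gap: 0.0
finger_force: 0.9
```

Emit:
{"fn": "play_rows", "kwargs": {
  "plan": [
    [0,0.02,0,0,0,0],
    [0,0.02,0,0,0,0],
    [0,0,0,0,0,0]
  ]
}}

```text
time: 14.68
ee_pos: [0.5603, -0.0981, 0.24]
orientation: [0.656, 0.755, -0.0, -0.001]
contact_force: [-4.8, -1.3, 0.5]
finger_gap: -0.0
finger_force: 2.6
```

Emit:
{"fn": "play_rows", "kwargs": {
  "plan": [
    [0,0.02,0,0,0,0],
    [0,0.02,0,0,0,0],
    [0,0,0,0,0,0]
  ]
}}

```text
time: 15.05
ee_pos: [0.561, -0.0979, 0.24]
orientation: [0.656, 0.754, -0.002, -0.002]
contact_force: [-10.2, -0.2, 5.0]
finger_gap: -0.0002
finger_force: 5.2
```

Emit:
{"fn": "play_rows", "kwargs": {
  "plan": [
    [0,-0.15,0,0,0,0],
    [0,-0.35,0,0,0,0],
    [-0.4,0,0,0,0,0],
    [-0.41,0,0,0,0,0],
    [-0.41,0,0,0,0,0],
    [0,0.3,0,0,0,0],
    [0,0.3,0,0,0,0],
    [0,0.3,0,0,0,0],
    [0,0.22,0,0,0,0],
    [0,0,0,0,0,0],
    [0,0,0,0,0,0]
  ]
}}

```text
time: 16.42
ee_pos: [0.6015, -0.1542, 0.2399]
orientation: [0.656, 0.754, -0.0, -0.0]
contact_force: [-0.2, 0.1, -0.0]
finger_gap: 0.0001
finger_force: 0.0
```

Run:
```python
from h import *
s=sensors.read_state(); print(uv(s["ee_pos"]),s["contact_force"])
ring(cap("side")); c=cap("wrist"); ring(c); cv2.imwrite("pics/w6.png",c["image"])
```

```text
[ 0.57420674 -0.23646508] [-0.18776429  0.09864634 -0.01235097]
side ring [364.5 226.5] 4.7 [ 0.5737 -0.1714]
wrist ring [321.5 152.6] 34.7 [ 0.5741 -0.1738]
```

View pics/w6.png

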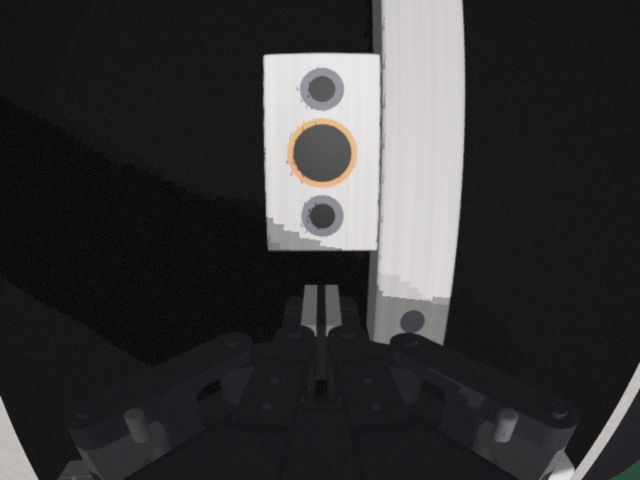

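The block is flush and parallel to the fence, ring at (322,153), with the finger centred behind it. I'll push it along the fence.

Emit:
{"fn": "play_rows", "kwargs": {
  "plan": [
    [0.1,0,0,0,0,0],
    [0.1,0,0,0,0,0],
    [0.1,0,0,0,0,0],
    [0.1,0,0,0,0,0],
    [0.1,0,0,0,0,0],
    [0.1,0,0,0,0,0],
    [0.1,0,0,0,0,0],
    [0.1,0,0,0,0,0],
    [0.1,0,0,0,0,0],
    [0.1,0,0,0,0,0],
    [0.1,0,0,0,0,0],
    [0.1,0,0,0,0,0],
    [0.1,0,0,0,0,0],
    [0.1,0,0,0,0,0],
    [0.1,0,0,0,0,0],
    [0.1,0,0,0,0,0],
    [0.1,0,0,0,0,0],
    [0.1,0,0,0,0,0],
    [0.1,0,0,0,0,0],
    [0,0,0,0,0,0]
  ]
}}

```text
time: 19.02
ee_pos: [0.5886, -0.0592, 0.2402]
orientation: [0.656, 0.755, 0.0, -0.0]
contact_force: [0.2, -1.8, 1.9]
finger_gap: -0.0002
finger_force: 1.0
```

```bash
cat > chk.py <<'E'
from h import *
s=sensors.read_state(); print(uv(s["ee_pos"]),uv(s["contact_force"]))
c=cap("wrist"); ring(c)
im=c["image"];g=cv2.cvtColor(im,cv2.COLOR_BGR2GRAY)
# block -u top edge angle
E=[]
for r in range(110,230,3):
    x=np.where(g[r,235:320]>90)[0]
    if len(x): E.append(uv(onz(c,(235+x[0]-.5,r),.082)))
E=np.array(E); k=np.polyfit(E[:,1],E[:,0],1); print("block edge u",np.median(E[:,0]),"tilt deg",np.degrees(np.arctan(k[0])))
E
python3 chk.py
```

```text
[ 0.5746087  -0.14056802] [-0.08848365 -1.82920598]
wrist ring [320.4 203.6] 33.9 [ 0.5743 -0.0956]
block edge u 0.5543487736639567 tilt deg -0.0760842029701141
```

Emit:
{"fn": "play_rows", "kwargs": {
  "plan": [
    [0.07,0,0,0,0,0],
    [0.06,0,0,0,0,0],
    [0.05,0,0,0,0,0],
    [0.04,0,0,0,0,0],
    [0.03,0,0,0,0,0],
    [0.02,0,0,0,0,0],
    [0,0,0,0,0,0]
  ]
}}

```text
time: 19.95
ee_pos: [0.5868, -0.0464, 0.2401]
orientation: [0.656, 0.755, 0.0, -0.0]
contact_force: [-0.5, -3.6, 0.5]
finger_gap: -0.0002
finger_force: 1.5
```

Emit:
{"fn": "play_rows", "kwargs": {
  "plan": [
    [0.02,0,0,0,0,0],
    [0.02,0,0,0,0,0],
    [0.02,0,0,0,0,0],
    [0,0,0,0,0,0]
  ]
}}

```text
time: 20.45
ee_pos: [0.5864, -0.0434, 0.2402]
orientation: [0.656, 0.755, 0.0, -0.0]
contact_force: [0.2, -2.5, 0.1]
finger_gap: 0.0001
finger_force: 1.5
```

Emit:
{"fn": "play_rows", "kwargs": {
  "plan": [
    [0.02,0,0,0,0,0],
    [0.02,0,0,0,0,0],
    [0,0,0,0,0,0]
  ]
}}

```text
time: 20.82
ee_pos: [0.5861, -0.0415, 0.2402]
orientation: [0.656, 0.755, 0.0, -0.0]
contact_force: [-0.8, -3.0, -0.1]
finger_gap: 0.0002
finger_force: 1.5
```

Emit:
{"fn": "play_rows", "kwargs": {
  "plan": [
    [0.02,0,0,0,0,0],
    [0,0,0,0,0,0]
  ]
}}

```text
time: 21.08
ee_pos: [0.586, -0.0405, 0.2402]
orientation: [0.656, 0.755, 0.0, -0.0]
contact_force: [0.3, -3.2, 0.7]
finger_gap: 0.0001
finger_force: 1.5
```

Emit:
{"fn": "play_rows", "kwargs": {
  "plan": [
    [0.02,0,0,0,0,0],
    [0,0,0,0,0,0]
  ]
}}

```text
time: 21.32
ee_pos: [0.5859, -0.0395, 0.2402]
orientation: [0.656, 0.755, 0.0, -0.0]
contact_force: [-0.2, -2.9, -0.0]
finger_gap: 0.0
finger_force: 1.5
```

Emit:
{"fn": "play_rows", "kwargs": {
  "plan": [
    [0.02,0,0,0,0,0],
    [0.01,0,0,0,0,0],
    [0,0,0,0,0,0]
  ]
}}

```text
time: 21.7
ee_pos: [0.5857, -0.038, 0.2401]
orientation: [0.656, 0.755, 0.0, -0.0]
contact_force: [-0.8, -2.8, -0.1]
finger_gap: 0.0001
finger_force: 1.4
```

Emit:
{"fn": "play_rows", "kwargs": {
  "plan": [
    [0.02,0,0,0,0,0],
    [0,0,0,0,0,0]
  ]
}}

```text
time: 21.95
ee_pos: [0.5856, -0.0371, 0.2402]
orientation: [0.656, 0.755, -0.0, 0.0]
contact_force: [-0.3, -4.1, -0.6]
finger_gap: -0.0003
finger_force: 1.7
```

Emit:
{"fn": "play_rows", "kwargs": {
  "plan": [
    [0.02,0,0,0,0,0],
    [0,0,0,0,0,0]
  ]
}}

```text
time: 22.2
ee_pos: [0.5855, -0.0368, 0.2402]
orientation: [0.656, 0.754, -0.001, 0.001]
contact_force: [-0.0, -6.2, -1.3]
finger_gap: -0.0001
finger_force: 3.0
```

Emit:
{"fn": "play_rows", "kwargs": {
  "plan": [
    [0.01,0,0,0,0,0],
    [0,0,0,0,0,0]
  ]
}}

```text
time: 22.45
ee_pos: [0.5855, -0.0366, 0.2402]
orientation: [0.657, 0.754, -0.001, 0.001]
contact_force: [-0.1, -6.5, -1.2]
finger_gap: 0.0002
finger_force: 3.6
```

Emit:
{"fn": "play_rows", "kwargs": {
  "plan": [
    [0.01,0,0,0,0,0],
    [0,0,0,0,0,0]
  ]
}}

```text
time: 22.7
ee_pos: [0.5855, -0.0364, 0.2403]
orientation: [0.657, 0.754, -0.001, 0.001]
contact_force: [0.2, -8.7, -0.9]
finger_gap: 0.0002
finger_force: 4.2
```

Emit:
{"fn": "play_rows", "kwargs": {
  "plan": [
    [0.01,0,0,0,0,0],
    [0,0,0,0,0,0]
  ]
}}

```text
time: 22.95
ee_pos: [0.5855, -0.0362, 0.2403]
orientation: [0.657, 0.754, -0.002, 0.002]
contact_force: [0.1, -10.7, -0.4]
finger_gap: 0.0001
finger_force: 4.8
```

Emit:
{"fn": "play_rows", "kwargs": {
  "plan": [
    [0.005,0,0,0,0,0],
    [0,0,0,0,0,0],
    [0,0,0,0,0,0]
  ]
}}

```text
time: 23.32
ee_pos: [0.5855, -0.0361, 0.2403]
orientation: [0.657, 0.754, -0.002, 0.002]
contact_force: [0.4, -9.9, -1.2]
finger_gap: -0.0003
finger_force: 5.1
```

Emit:
{"fn": "play_rows", "kwargs": {
  "plan": [
    [0,0,0,0,0,0],
    [0,0,0,0,0,0],
    [0,0,0,0,0,0],
    [0,0,0,0,0,0],
    [0,0,0,0,0,0],
    [0,0,0,0,0,0],
    [0,0,0,0,0,0],
    [0,0,0,0,0,0],
    [0,0,0,0,0,0],
    [0,0,0,0,0,0],
    [0,0,0,0,0,0],
    [0,0,0,0,0,0]
  ]
}}

```text
time: 24.82
ee_pos: [0.5855, -0.0361, 0.2403]
orientation: [0.657, 0.754, -0.002, 0.002]
contact_force: [-0.2, -9.7, -0.9]
finger_gap: -0.0
finger_force: 5.1
```

```bash
python3 chk.py
```

```text
[ 0.57474617 -0.11726455] [-1.50120994 -9.56340436]
wrist ring [319.9 204.5] 34.1 [ 0.5743 -0.0736]
block edge u 0.5543781968846564 tilt deg -0.16414257123066345
```

Emit:
{"fn": "play_rows", "kwargs": {
  "plan": [
    [0.006,0,0,0,0,0],
    [0,0,0,0,0,0]
  ]
}}

```text
time: 25.12
ee_pos: [0.5855, -0.036, 0.2403]
orientation: [0.657, 0.754, -0.002, 0.002]
contact_force: [0.2, -10.8, -2.2]
finger_gap: 0.0001
finger_force: 5.5
```

Emit:
{"fn": "play_rows", "kwargs": {
  "plan": [
    [0,0,0,0,0,0],
    [0,0,0,0,0,0],
    [0,0,0,0,0,0],
    [0,0,0,0,0,0],
    [0,0,0,0,0,0],
    [0,0,0,0,0,0],
    [0,0,0,0,0,0],
    [0,0,0,0,0,0],
    [0,0,0,0,0,0],
    [0,0,0,0,0,0],
    [0,0,0,0,0,0],
    [0,0,0,0,0,0]
  ]
}}

```text
time: 26.62
ee_pos: [0.5855, -0.036, 0.2403]
orientation: [0.657, 0.754, -0.002, 0.002]
contact_force: [0.3, -10.5, -0.7]
finger_gap: 0.0003
finger_force: 5.5
```

Emit:
{"fn": "play_rows", "kwargs": {
  "plan": [
    [-0.03,0,0,0,0,0],
    [-0.1,0,0,0,0,0],
    [-0.37,0,0,0,0,0],
    [0,0,-0.8,0,0,0],
    [0,0,-0.8,0,0,0],
    [0,0,-0.8,0,0,0],
    [0,0,-0.8,0,0,0],
    [0.5,-0.2,0,0,0,0],
    [0.52,-0.2,0,0,0,0],
    [0.52,-0.21,0,0,0,0],
    [0.52,-0.21,0,0,0,0],
    [0.52,-0.21,0,0,0,0],
    [0.52,-0.21,0,0,0,0],
    [0,0,0,0,0,0],
    [0,0,0,0,0,0]
  ]
}}

```text
time: 28.5
ee_pos: [0.5062, 0.0855, 0.4004]
orientation: [0.656, 0.754, 0.0, 0.0]
contact_force: [-0.0, -0.3, 0.5]
finger_gap: -0.0003
finger_force: 0.0
```

Emit:
{"fn": "play_rows", "kwargs": {
  "plan": [
    [0,0,0,0,0,0],
    [0,0,0,0,0,0],
    [0,0,0,0,0,0],
    [0,0,0,0,0,0]
  ],
  "grip": 0
}}

```text
time: 29.0
ee_pos: [0.5058, 0.0858, 0.4001]
orientation: [0.656, 0.754, -0.0, -0.0]
contact_force: [-0.4, 1.1, 0.1]
finger_gap: 0.072
finger_force: 0.0
```

Run:
```python
from h import *
s=sensors.read_state(); print(uv(s["ee_pos"]),s["ee_pos"])
c=cap("wrist"); ring(c);cv2.imwrite("pics/w7.png",c["image"])
h=cv2.cvtColor(c["image"],cv2.COLOR_BGR2HSV); o=(h[...,0]>6)&(h[...,0]<22)&(h[...,1]>140)&(h[...,2]>90)
for b in blobs(o,200):
    q=cv2.minAreaRect(b); print(q,[uv(onz(c,p,.10)) for p in cv2.boxPoints(q)])
```

```text
[0.51282392 0.0146196 ] [0.5057985  0.08584862 0.40012623]
wrist ring [390.5 319.5] 13.0 [ 0.5742 -0.0737]
((320.0, 243.0), (72.0, 16.0), 90.0) [array([0.50613111, 0.03024342]), array([0.51794791, 0.03022952]), array([ 0.51820349, -0.02693057]), array([ 0.50568634, -0.02691935])]
```

View pics/w7.png

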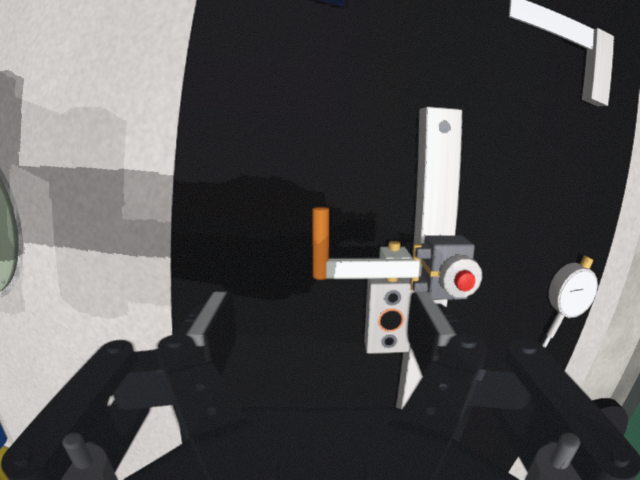

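The block is against the fence under the leaf, ring at (390,320). The bar at (320,243) is centred under the open fingers. Descend and pinch.

Emit:
{"fn": "play_rows", "kwargs": {
  "plan": [
    [-0.08,0,0.3,0,0,0],
    [0,0,0.6,0,0,0],
    [0,0,0.6,0,0,0],
    [0,0,0.6,0,0,0],
    [0,0,0.5,0,0,0],
    [0,0,0.23,0,0,0],
    [0,0,0,0,0,0],
    [0,0,0,0,0,0]
  ]
}}

```text
time: 30.05
ee_pos: [0.5067, 0.082, 0.2594]
orientation: [0.656, 0.755, 0.0, 0.001]
contact_force: [0.4, -1.0, 0.0]
finger_gap: 0.0854
finger_force: 0.0
```

Emit:
{"fn": "play_rows", "kwargs": {
  "plan": [
    [0,0,0,0,0,0],
    [0,0,0,0,0,0],
    [0,0,0,0,0,0],
    [0,0,0,0,0,0],
    [0,0,0,0,0,0],
    [0,0,0,0,0,0],
    [0,0,0,0,0,0]
  ],
  "grip": 1,
  "newtons": 25
}}

```text
time: 30.92
ee_pos: [0.5061, 0.082, 0.2588]
orientation: [0.656, 0.755, -0.0, -0.0]
contact_force: [-2.7, -0.1, 4.9]
finger_gap: 0.0107
finger_force: 24.5
```

```bash
python3 -c "
import numpy as np
t=np.linspace(0,1.8,20)
print([[0,a,b,0,0,0] for a,b in zip(np.round(-1.5*np.diff(np.cos(t)),3).tolist(),np.round(-1.5*np.diff(np.sin(t)),3).tolist())])"; python3 -c "
from h import *
ring(cap('side'));ring(cap('wrist'))"
```

```text
[[0, 0.007, -0.142, 0, 0, 0], [0, 0.02, -0.141, 0, 0, 0], [0, 0.033, -0.138, 0, 0, 0], [0, 0.046, -0.134, 0, 0, 0], [0, 0.059, -0.129, 0, 0, 0], [0, 0.071, -0.123, 0, 0, 0], [0, 0.082, -0.116, 0, 0, 0], [0, 0.093, -0.108, 0, 0, 0], [0, 0.102, -0.098, 0, 0, 0], [0, 0.111, -0.088, 0, 0, 0], [0, 0.119, -0.077, 0, 0, 0], [0, 0.126, -0.066, 0, 0, 0], [0, 0.132, -0.054, 0, 0, 0], [0, 0.136, -0.041, 0, 0, 0], [0, 0.139, -0.028, 0, 0, 0], [0, 0.141, -0.015, 0, 0, 0], [0, 0.142, -0.001, 0, 0, 0], [0, 0.142, 0.012, 0, 0, 0], [0, 0.14, 0.026, 0, 0, 0]]
```

Emit:
{"fn": "play_rows", "kwargs": {
  "plan": [
    [0,0.007,-0.142,0,0,0],
    [0,0.02,-0.141,0,0,0],
    [0,0.033,-0.138,0,0,0],
    [0,0.046,-0.134,0,0,0],
    [0,0.059,-0.129,0,0,0],
    [0,0.071,-0.123,0,0,0],
    [0,0.082,-0.116,0,0,0],
    [0,0.093,-0.108,0,0,0],
    [0,0.102,-0.098,0,0,0],
    [0,0.111,-0.088,0,0,0]
  ]
}}

```text
time: 32.28
ee_pos: [0.5333, 0.0861, 0.3198]
orientation: [0.656, 0.754, -0.004, -0.003]
contact_force: [-19.8, -4.0, 14.4]
finger_gap: 0.0112
finger_force: 25.2
```

Emit:
{"fn": "play_rows", "kwargs": {
  "plan": [
    [0,0.119,-0.077,0,0,0],
    [0,0.126,-0.066,0,0,0],
    [0,0.132,-0.054,0,0,0],
    [0,0.136,-0.041,0,0,0],
    [0,0.139,-0.028,0,0,0],
    [0,0.141,-0.015,0,0,0],
    [0,0.142,-0.001,0,0,0],
    [0,0.142,0.012,0,0,0],
    [0,0.12,0.022,0,0,0],
    [0,0,0,0,0,0]
  ]
}}

```text
time: 33.52
ee_pos: [0.597, 0.0948, 0.332]
orientation: [0.656, 0.755, 0.0, 0.0]
contact_force: [-2.6, -0.0, 2.9]
finger_gap: 0.0108
finger_force: 26.5
```

Emit:
{"fn": "play_rows", "kwargs": {
  "plan": [
    [0,0.04,0.01,0,0,0],
    [0,0,0,0,0,0]
  ]
}}

```text
time: 33.78
ee_pos: [0.5976, 0.095, 0.3319]
orientation: [0.656, 0.755, -0.001, -0.001]
contact_force: [-9.3, -1.8, 9.2]
finger_gap: 0.0107
finger_force: 27.0
```

Emit:
{"fn": "play_rows", "kwargs": {
  "plan": [
    [0,0.02,0.005,0,0,0],
    [0,0,0,0,0,0]
  ]
}}

```text
time: 34.02
ee_pos: [0.598, 0.095, 0.3319]
orientation: [0.656, 0.755, -0.001, -0.001]
contact_force: [-12.2, -1.4, 12.7]
finger_gap: 0.0109
finger_force: 27.4
```

End of travel reached at the top. Unload, release, lift clear, and check.

Emit:
{"fn": "play_rows", "kwargs": {
  "plan": [
    [0,-0.02,-0.02,0,0,0],
    [0,0,0,0,0,0]
  ]
}}

```text
time: 34.28
ee_pos: [0.5976, 0.0949, 0.332]
orientation: [0.656, 0.755, -0.001, -0.001]
contact_force: [-6.5, -0.0, 4.2]
finger_gap: 0.0108
finger_force: 26.7
```

Emit:
{"fn": "play_rows", "kwargs": {
  "plan": [
    [0,0,0,0,0,0],
    [0,0,0,0,0,0],
    [0,0,0,0,0,0],
    [0,0,0,0,0,0],
    [0,0,-0.4,0,0,0],
    [0,0,-0.7,0,0,0],
    [0,0,-0.7,0,0,0],
    [-0.5,-0.3,0,0,0,0],
    [-0.7,-0.3,0,0,0,0],
    [-0.7,0,0,0,0,0],
    [0,0,0,0,0,0],
    [0,0,0,0,0,0]
  ],
  "grip": 0
}}

```text
time: 35.78
ee_pos: [0.5819, -0.0031, 0.4221]
orientation: [0.656, 0.754, 0.0, -0.0]
contact_force: [0.2, 0.6, -0.5]
finger_gap: 0.085
finger_force: 0.0
```

Run:
```python
from h import *
s=sensors.read_state(); print(s["time"],s["ee_pos"],s["contact_force"])
c=cap("wrist"); ring(c); im=c["image"]; cv2.imwrite("pics/w8.png",im)
t,sd=cap("top"),cap("side"); ring(sd); ring(t)
h=cv2.cvtColor(im,cv2.COLOR_BGR2HSV); o=(h[...,0]>6)&(h[...,0]<22)&(h[...,1]>140)&(h[...,2]>90)
for b in blobs(o,200):
    q=cv2.minAreaRect(b); print(q,[uv(onz(c,p,.174)) for p in cv2.boxPoints(q)])
```

```text
35.775 [ 0.58187972 -0.00310162  0.4221459 ] [ 0.16230657  0.55791037 -0.53428244]
wrist ring [319.1 204.5] 13.8 [ 0.5742 -0.074 ]
side ring [337. 257.] 7.2 [ 0.5723 -0.0646]
((371.0, 106.0), (90.0, 20.0), 90.0) [array([0.59891554, 0.0289202 ]), array([0.61062353, 0.02941826]), array([ 0.61092257, -0.02434108]), array([ 0.59909814, -0.02457988])]
```

View pics/w8.png

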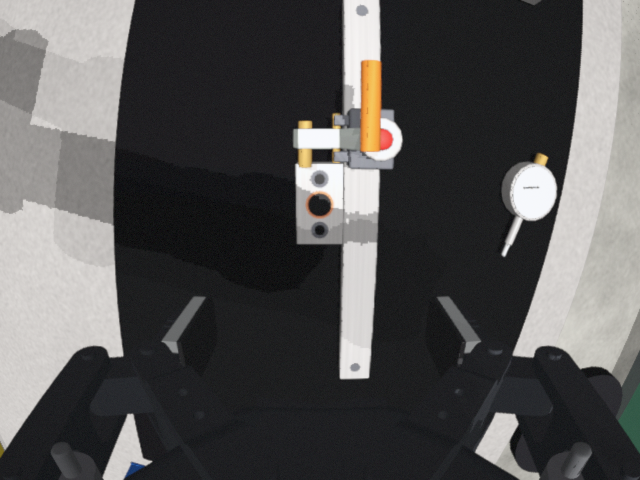

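The leaf is fully up: the bar at (371,106) corresponds to about 1.8 rad. The block is flush on the fence with its ring at (319,205), within 0.3 mm of where it was before the flip. The gripper is clear of everything, so I'm handing in.

```bash
python3 -c "
from plant import order
print(order.finish_job())"
```

```text
the job is handed in; nothing more can be done
None
```

The job is handed in at about 36 s: block flush on the fence and home on the screw (held over 1 s, wrist reading 10–11 N), leaf back fully up with the block within 0.3 mm of where it was, gripper clear, button and other tools untouched.

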